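# Short spin on the bench centrifuge

### The job

Give the tubes in the bench centrifuge a short spin. With the fingertips only, pushing gently and never gripping: push the open lid down until it is fully shut, push the speed selector round to step four (four clicks from off, at the fourth bar), and only then press the blue short-spin key. Finish with the blue key still held fully down; do not press the grey start key, and leave the tubes, the timer and the marker as they stand.

Things in the scene. Friction and masses are not known exactly. Their poses are not given: they have to be found in the camera images.
- centrifuge: White bench centrifuge, 270 (own x) x 224 (y) x 140 mm, fixed. Origin: centre of its underside; x from its front (robot side) to its back, y to the left, z up. Rear part (x -26 to 135 mm) is 106 mm high under the lid; the dark panel before it slopes up 19.2 degrees, from z 58 mm at x -135 to 98 at x -20. On it, left to right: selector, grey start key, blue short-spin key.
- lid (a joint): Lid hinge, rad: 0 shut, grows as it opens (starts 0.45 to 0.85). Axis along the centrifuge's own y at its x = 130, z = 108 mm; the lid reaches from there to the front. A stiff damped hinge keeps it where it is left; 1 to 4 N straight down at its front edge pushes it shut.
- lid_front (a point): Point on the lid's top face, midway across, 8 mm behind its front edge (a grey lip, 12 mm x 70 mm wide, stands out beyond the edge); 142 mm in front of the hinge axis, and 28 mm above it when shut. Lid 146 x 204 mm with a clear round window. Axes turn with the lid, parallel to the centrifuge's when shut.
- selector (a joint): Speed selector, rad: 0 at off (white ring, pointer to the left), grows clockwise from above; a click every 0.5236 (30 degrees): step three (1.571) points to the back, four is 2.094, six 3.142 (right), then a stop. White bars mark steps 1 to 6. Starts at off, one or two. Springs into the nearest click; 0.08 N m (3.2 N at 25 mm) takes it over the crest halfway, then it snaps forward.
- selector_top (a point): On the selector's axis, at the top of its bar. Own z: the axis, normal to the panel, away from it; own y: along the bar to its pointer end (white line). The black bar, 13 mm thick (x), y -30 to +36 mm, stands 19 mm tall on a round skirt 60 mm across; the panel is 30 mm below this point. Axis at own x -84, y 46 mm of the centrifuge.
- short_key (a joint): Blue short-spin key, m: 0 released, 0.006 fully down, along the panel's normal; springs back, needs about 1.5 N to start and 5 N at the bottom, then a hard stop.
- short_key_top (a point): Centre of the blue key's round top, 24 mm across, 14 mm above the panel when released (its black collar, 40 mm across, stands 4 mm above the panel). Own z is the panel's normal, away from the panel; own x points up the slope to the back. Its axis meets the panel at own x -84, y -84 mm of the centrifuge.
- start_key (a joint): Grey start key, same make as the blue one, 47 mm to its left; 0 released, 0.006 fully down. To be left alone.
- start_key_top (a point): Centre of the grey start key's round top, level with the blue key's.
- timer: White lab timer lying on the bench at the right of the centrifuge, 66 x 66 x 18 mm, loose. Origin: centre of its underside.
- marker: White felt marker with a blue cap lying at the right of the centrifuge, 128 mm long, 16 mm thick, loose. Origin: under its middle.
- rack: Blue tube rack, 76 x 212 x 56 mm, at the left of the centrifuge; does not shift. Origin: centre of its underside.
- tube_red: Capped tube, red cap, 16 mm thick, 89 mm long, standing in the rack 7 mm above the bench, loose. Origin: its lower end.
- tube_blue: Capped tube, blue cap, 101 mm long, standing in the rack, loose. Origin: its lower end.
- tube_green: Capped tube, green cap, 101 mm long, standing in the rack, loose. Origin: its lower end.

How it is judged (in metres and radians):
On the way, in this order (a step that is already met when the one before it is completed fails the run):
1. the lid is fully shut and the selector stands at step four, with the blue key not yet pressed (value of joint lid below 0.03 rad and value of joint selector between 1.97 and 2.22 rad and value of joint short_key below 0.0015 m), for 0.2 s.
2. the blue key is pressed down (value of joint short_key above 0.0045 m), for 0.2 s.
At the end, for the whole second after the job is handed in: The lid is shut (hinge under 0.03 rad), the selector rests in the click of step four (within 7 degrees), the blue key is held down by the fingers (4.5 mm or more of its 6 mm) through the last second, and the grey key is up (value of joint lid below 0.03 rad and value of joint selector between 1.97 and 2.22 rad and value of joint short_key above 0.0045 m and contact force between the fingers and short_key above 1 N and value of joint start_key below 0.002 m); the arm keeps its last pose, push and grip.
It fails at once if the blue key goes down while the lid is open or the selector is not at step four (value of joint short_key above 0.003 m and (value of joint lid above 0.05 rad or value of joint selector below 1.94 rad or value of joint selector above 2.25 rad)).
It fails at once if the grey start key is pressed (value of joint start_key above 0.003 m).
It fails at once if the selector is gripped or forced (over 15 N) (contact force between the fingers and selector above 15 N).
It fails at once if a bystander is lifted, carried or shoved (over 20 mm) (distance of any of timer, marker, tube_red, tube_blue, tube_green from where it was at the start of the episode above 0.02 m).
It also fails if it takes over 67 s, if anything falls off the work surface, if the arm or the gripper's body presses on something with over 40 N, if the wrist force passes 120 N, or if a joint passes its speed limit or range.

### The arm

A 6-joint arm with a two-finger parallel gripper is mounted at the origin on a cart in front of the work surface, level with it; the furniture and walls round the work are solid. World frame = base frame: x ahead of the robot, y to its left, z up, the work surface at z = 0. Lengths are in mm, angles in rad, forces in N, time in s.
With the tool pointing down it reaches from about 300 to 775 mm from the base axis. Payload 14.6 kg.
Tool frame: the origin (TCP) lies midway between the tips of the shut fingers; the grasp point (between the pads) lies 19 mm behind it; z points along the fingers, y is the line along which they close (so a half turn about z gives the same grasp; the last joint's range is limited). The gripper opens to 94 mm and grips with 3 to 60 N. Pads are 16 mm wide; open, the fingers measure 119 mm over their backs; the gripper's body (75 mm by 177 mm) begins 78 mm behind the grasp point.
Start: joints at [-0.067, 0.3, 1.521, -0, 1.321, -0.067], TCP at [549.99, -0.002, 166.046] pointing down, gripper open.
Joint ranges: [-3.03, 3.03], [-0.79, 2.21], [0.23, 2.52], [-1.04, 4.18], [0, 3.07], [-2.55, 2.55]. Speed limits (rad/s): [2.22, 2.22, 2.57, 3.14, 3.14, 3.14].

### API

Orientations are given as a unit quaternion [x, y, z, w].
In Python, from rig import read_state, capture, job_done gives the robot as it stands.
- The arm moves only by the shell command python3 -m handwheel 'ROWS' [FORCE]. ROWS is a JSON object whose one key "motion" holds a list of rows, each a list of 7 numbers: the shift along the tool's x, y, z in mm, then the turn, a rotation vector about the tool's x, y, z in rad, then the closure, from -1 (fully open) to 1 (shut). In form: {"motion": [[x, y, z, wx, wy, wz, jaw], ...]}. A call has 1 to 8 rows; each row shifts and turns the commanded pose from where the row before left it, along the tool's axes as they then stand; what a row does not reach is not made up. A row lasts 1/8 s, in which the tool goes at most 62.5 mm and 10.7 degrees, less where a joint would pass 70% of its speed; a pose out of reach is approached as far as the arm can. A call is refused whole if a number of a shift passes 62.5 or a number of a turn 0.188, either way. A call with a gripper value outside its range is refused whole. The fingers move at their own pace and stop on an object; FORCE is the grip in N (left out, the last holds). Time passes only in rows, so rows that do not move let the fingers close. It gives the time, the measured TCP pose, the force, the opening and the grip force at its end, in the units of the state.
- read_state(): the state, without advancing time (a new reading comes with each control period).
- capture(name): name is "scene" or "side" or "wrist"; returns a dict with "frame" (384x512x3 uint8, blue, green, red), "K" (3x3 intrinsics, pixels), "view" (4x4, takes a point from world to camera coordinates). Camera axes: x right, y down, z forward; pixel columns grow to the right and rows downward; lengths in mm; the calibration is good to about 2 mm. A picture is of the moment at which its call begins. There is no depth.
- job_done(): hands the job in; it is judged then, once.
The state is a dict: "clock": time; "q": joint angles; "qd": joint speeds; "effort": joint torques, N m; "tool_pos": TCP position; "eef_rot": TCP orientation; "wrist_force": force on the tool from outside, world axes, zero at the start; "moment": the same for the moment, N m; "opening": finger opening in mm; "finger_force": force on a finger pad.
Only numpy, scipy, OpenCV 4.12 (cv2) and the standard library are available. Lean on these libraries where they do the work, as an engineer would, in place of code of your own. Each camera call takes 0.05 s, during which the arm holds its last target. There are 200 camera calls.

## Working session

There is one attempt and no reset: what is moved stays moved. The work goes in short steps, Python scripts to look and compute and a shell command to move; the robot and the scene stay as the last step left them, time stands still between calls to the robot, and variables do not carry over. Pictures are saved under pics/ and viewed, at most 10 in all, crops included, and the job is handed in when it is done.

```bash
mkdir -p pics; ls
python3 - <<'E'
from rig import read_state,capture
import cv2,numpy as np
print(read_state())
for n in("scene","side","wrist"):
    c=capture(n); cv2.imwrite(f"pics/{n}0.png",c["frame"]); np.savez(f"{n}0.npz",**c); print(n,c["K"].tolist(),np.round(c["view"],3).tolist())
a=cv2.imread("pics/scene0.png");b=cv2.imread("pics/side0.png")
E
```

```text
pics
{'clock': 0.0, 'q': array([-6.65950407e-02,  3.00495846e-01,  1.52159073e+00, -1.72479895e-05,
        1.32067044e+00, -6.65786002e-02]), 'qd': array([-3.76916761e-04,  5.67591252e-05, -8.84271524e-04, -6.68419719e-04,
        1.40543803e-03,  1.71804193e-03]), 'effort': array([-1.53750298e-03, -5.31805658e+01, -3.52735734e+01,  7.07558286e-02,
        2.43994006e-02, -4.79655944e-05]), 'tool_pos': array([5.49694229e+02, 1.49946095e-02, 1.65468695e+02]), 'eef_rot': array([ 7.07110961e-01,  7.07102362e-01, -3.89649143e-04, -4.32642900e-04]), 'wrist_force': array([-0.05503846,  0.22372615,  0.23786043]), 'moment': array([-0.02815277, -0.00053317,  0.01679321]), 'finger_force': 0.0, 'opening': 94.04097269445865}
scene [[450.5378719799173, 0.0, 256.8647984516456], [0.0, 450.5378719799173, 191.1856490233187], [0.0, 0.0, 1.0]] [[0.821, -0.571, -0.008, -492.61], [-0.419, -0.593, -0.688, 364.783], [0.388, 0.568, -0.726, 972.629], [0.0, 0.0, 0.0, 1.0]]
side [[367.6376199890154, 0.0, 259.30030020280395], [0.0, 367.6376199890154, 196.13399255347542], [0.0, 0.0, 1.0]] [[-0.995, 0.097, -0.025, 622.342], [0.066, 0.459, -0.886, 41.342], [-0.074, -0.883, -0.463, 1009.276], [0.0, 0.0, 0.0, 1.0]]
wrist [[306.52368282165105, 0.0, 254.42525911897746], [0.0, 306.52368282165105, 190.28427522813695], [0.0, 0.0, 1.0]] [[1.0, -0.001, -0.002, -548.87], [-0.001, -0.966, 0.257, -25.528], [-0.002, -0.257, -0.966, 391.962], [0.0, 0.0, 0.0, 1.0]]
```

View images.

View pics/scene0.png

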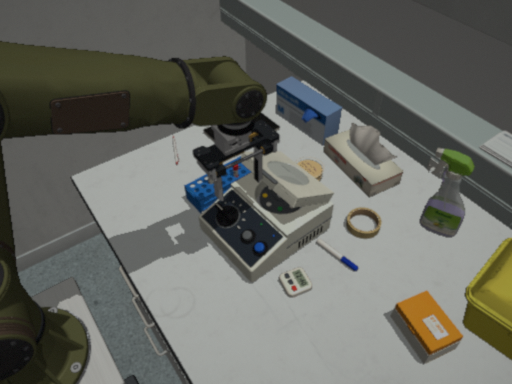

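View pics/side0.png

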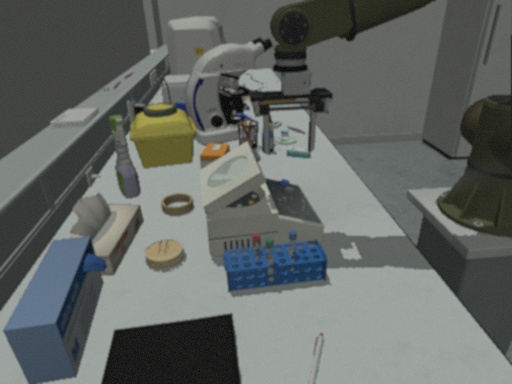

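View pics/wrist0.png

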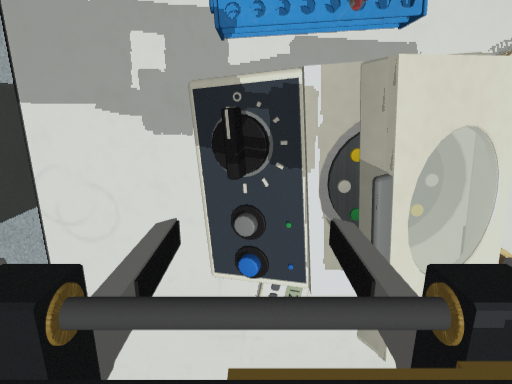

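Views: the pointer lies along the panel's left, towards the off ring (wrist 237,97). Bar 6 is at wrist (245,188), the grey key at (246,223), the blue key at (249,265), and the lid lip at (383,210). The rack is on the left, and the timer and marker are on the right.

```bash
cat > h.py <<'E'
import numpy as np,cv2
def ray(c,p):
    d=np.linalg.inv(c["K"])@[p[0],p[1],1]; R=c["view"][:3,:3]
    return -R.T@c["view"][:3,3], R.T@d
def plane(c,p,z):
    o,d=ray(c,p); return o+d*(z-o[2])/d[2]
def tri(c1,p1,c2,p2):
    o1,d1=ray(c1,p1);o2,d2=ray(c2,p2); t=np.linalg.lstsq(np.c_[d1,-d2],o2-o1,rcond=None)[0]
    a,b=o1+t[0]*d1,o2+t[1]*d2; return (a+b)/2,np.linalg.norm(a-b)
def blobs(m,lo=5,hi=5000):
    n,_,s,c=cv2.connectedComponentsWithStats(m.astype(np.uint8)); return [(np.round(c[i],1).tolist(),s[i].tolist()) for i in range(1,n) if lo<s[i,4]<hi]
E
python3 - <<'E'
from h import *
w,s,d=[dict(np.load(n+"0.npz")) for n in("wrist","scene","side")]
for n,c in(("w",w),("s",s)):
    f=c["frame"]; hsv=cv2.cvtColor(f,cv2.COLOR_BGR2HSV); print(n,"blue",blobs((cv2.inRange(hsv,(100,150,60),(130,255,255))>0),20))
f=w["frame"].astype(int); g=f.min(2); roi=np.zeros(g.shape,bool); roi[85:280,200:300]=1
print("white",blobs((g>120)&roi,4,600)); 
roi2=roi.copy();roi2[:205]=0; print("grey",blobs((g>75)&roi2,60,900))
f=w["frame"]; cv2.imwrite("pics/a.png",np.hstack([cv2.resize(f[80:285,185:315],None,fx=2.8,fy=2.8),cv2.resize(s["frame"][180:280,195:285],(450,574))[:574]]))
E
```

```text
w blue [([249.1, 264.9], [238, 254, 23, 23, 409]), ([290.0, 266.4], [288, 264, 5, 6, 25])]
s blue [([309.2, 114.2], [303, 108, 15, 14, 132]), ([232.6, 176.0], [221, 163, 29, 30, 296]), ([202.0, 193.1], [185, 175, 32, 37, 564]), ([259.0, 246.6], [254, 242, 11, 10, 89]), ([348.8, 263.2], [341, 257, 17, 13, 81])]
white [([208.8, 85.6], [200, 85, 24, 3, 45]), ([236.8, 96.5], [233, 93, 8, 8, 20]), ([258.2, 103.9], [257, 102, 4, 5, 12]), ([227.1, 123.6], [225, 110, 5, 29, 74]), ([275.6, 119.8], [273, 118, 6, 5, 15]), ([283.6, 142.7], [281, 141, 6, 4, 19]), ([279.2, 165.8], [276, 163, 7, 6, 24]), ([264.7, 182.2], [262, 178, 7, 9, 33]), ([244.5, 187.9], [243, 184, 4, 9, 33]), ([251.3, 225.6], [248, 219, 7, 14, 38])]
grey [([244.9, 225.7], [234, 216, 23, 21, 349])]
```

View pics/a.png

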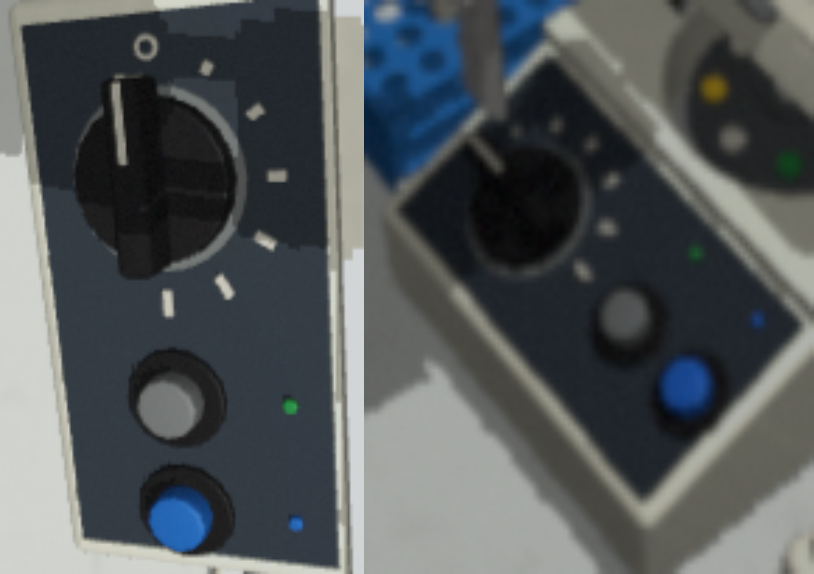

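```bash
cat >> h.py <<'E'
def Rz(a): return np.array([[np.cos(a),-np.sin(a),0],[np.sin(a),np.cos(a),0],[0,0,1]])
E
python3 - <<'E'
from h import *
w,s,d=[dict(np.load(n+"0.npz")) for n in("wrist","scene","side")]
B,e=tri(w,(248.4,265.5),s,(259.1,246.5)); G,e2=tri(w,(245.2,224.8),s,(195+627/5-195*0-0,180+315/5.74)); print("blue",B,e,"grey",G,e2)
r=plane(w,(236.8,96.5),75.75); b6=plane(w,(244.5,187.9),75.75); print("ring",r,"b6",b6,"dist",np.linalg.norm(r-b6))
v=r-b6; yaw=np.arctan2(-v[0],v[1]); print("yaw ring",yaw)
KB=plane(w,(248.4,265.5),89);KG=plane(w,(245.2,224.8),89); v=KG-KB; print("keys on plane",KB,KG,np.linalg.norm(v),"yaw",np.arctan2(-v[0],v[1]))
# panel corners of dark area not given; blue->selector axis
n=np.array([-np.sin(.3351),0,np.cos(.3351)])
S=(r+b6)/2
K=KB-Rz(yaw)@n*14; v=S-K; print("key->sel",np.linalg.norm(v),"yaw",np.arctan2(-v[0],v[1]))
yaw=np.arctan2(-v[0],v[1])
for P,y in((S,46),(K,-84)): print("origin",P-Rz(yaw)@[-84,y,75.75])
O=((S-Rz(yaw)@[-84,46,75.75])+(K-Rz(yaw)@[-84,-84,75.75]))/2
print("O",O,"yaw",yaw)
R=Rz(yaw)
print("seltop",O+R@([-84,46,75.75]+30*n),"keytop",O+R@([-84,-84,75.75]+14*n),"n",R@n)
# marks angles in panel frame
c=[(258.2,103.9),(275.6,119.8),(283.6,142.7),(279.2,165.8),(264.7,182.2)]
pc=O+R@[-84,46,75.75]
for p in [(236.8,96.5)]+c+[(244.5,187.9)]:
    o,dd=ray(w,p); nn=R@n; P=o+dd*((pc-o)@nn)/(dd@nn); q=R.T@(P-pc); q=[q[0]/np.cos(.3351),q[1]]; print(np.degrees(np.arctan2(q[0],q[1])).round(1),np.hypot(*q).round(1))
pt=O+R@([-84,46,75.75]+30*n); nn=R@n
for p in ((225.8,111),(228.3,137)):
    o,dd=ray(w,p);P=o+dd*((pt-o)@nn)/(dd@nn); q=R.T@(P-pt); print("pointer",q[0]/np.cos(.3351),q[1])
# lid lip
for p in((376,177),(376,260),(392,177)):
  o,dd=ray(w,p); 
  for a in np.arange(.4,.9,.05):
    L=O+R@[130-154*np.cos(a)-15*np.sin(a)*0,0,108+154*np.sin(a)]; 
    P=o+dd*(L[2]-o[2])/dd[2]; q=R.T@(P-L); print(round(a,2),q[:2].round(0),end=" ")
  print()
# side view: lid front top corner
E
```

```text
blue [543.61888158 -89.33237674  84.36111073] 2.7140825992632194 grey [ 611.22789122 -100.98446663   72.43492169] 177.85252737563007
ring [532.1144381   86.87394996  75.75      ] b6 [538.67047454  -4.09116978  75.75      ] dist 91.20106700462914
yaw ring 0.07194757965134926
keys on plane [542.48834477 -86.18667298  89.        ] [539.48690965 -39.85623998  89.        ] 46.42755253681904 yaw 0.06469282914037765
key->sel 127.78276523804888 yaw 0.09159629273986146
origin [623.24786786   3.26755683   0.        ]
origin [6.23045061e+02 5.47550014e+00 2.87160081e-02]
O [6.23146464e+02 4.37152848e+00 1.43580040e-02] yaw 0.09159629273986146
seltop [525.46650255  41.59294422 104.09568084] keytop [542.59713732 -87.38080535  88.985642  ] n [-0.32748501 -0.03008058  0.94437743]
1.2 44.5
31.6 41.9
62.5 42.6
92.8 44.1
122.7 45.2
152.1 46.2
-178.8 46.8
pointer 1.3628487498260728 31.978746004645604
pointer 0.9234102458095919 9.170238698643802
0.4 [28. 22.] 0.45 [22. 24.] 0.5 [16. 26.] 0.55 [ 9. 27.] 0.6 [ 3. 29.] 0.65 [-4. 31.] 0.7 [-11.  32.] 0.75 [-19.  34.] 0.8 [-26.  35.] 0.85 [-34.  36.] 
0.4 [ 28. -44.] 0.45 [ 22. -40.] 0.5 [ 16. -37.] 0.55 [ 10. -33.] 0.6 [  3. -29.] 0.65 [ -4. -26.] 0.7 [-11. -22.] 0.75 [-18. -19.] 0.8 [-26. -16.] 0.85 [-33. -13.] 
0.4 [39. 21.] 0.45 [33. 23.] 0.5 [26. 25.] 0.55 [20. 26.] 0.6 [13. 28.] 0.65 [ 6. 30.] 0.7 [-2. 31.] 0.75 [-10.  33.] 0.8 [-17.  34.] 0.85 [-25.  36.]
```

```bash
python3 -m handwheel '{"motion": [[0,0,-30,0,0,-0.078,1],[0,0,-30,0,0,0,1],[0,0,-30,0,0,0,1],[0,28,0,0,0,0,1],[0,28,0,0,0,0,1],[0,28,0,0,0,0,1],[0,27,0,0,0,0,1],[-2,0,0,0,0,0,1]]}' 10
```

```text
clock: 1.15
tool_pos: [661.4, 6.8, 254.4]
eef_rot: [0.679, 0.734, -0.001, -0.001]
wrist_force: [-0.4, -0.7, -0.6]
opening: 17.3
finger_force: 0.0
```

```bash
python3 -m handwheel '{"motion": [[0,0,20,0,0,0,1],[0,0,15,0,0,0,1],[0,-2,6,0,0,0,1],[0,-2,6,0,0,0,1],[0,-2,6,0,0,0,1],[0,-2,6,0,0,0,1]]}'; python3 -m handwheel '{"motion": [[0,-3,6,0,0,0,1],[0,-3,6,0,0,0,1],[0,-3,6,0,0,0,1],[0,-3,6,0,0,0,1]]}'
```

```text
clock: 1.9
tool_pos: [652.7, 6.0, 197.0]
eef_rot: [0.679, 0.734, 0.0, 0.0]
wrist_force: [0.0, 0.3, 0.7]
opening: 0.5
finger_force: 0.0
clock: 2.4
tool_pos: [640.7, 5.1, 172.7]
eef_rot: [0.679, 0.734, -0.0, 0.0]
wrist_force: [0.3, 0.7, -0.2]
opening: 0.5
finger_force: 0.0
```

Run:
```python
from rig import *
import cv2,numpy as np
print(read_state()["wrist_force"])
a=capture("side")["frame"][60:280,150:400];b=capture("scene")["frame"][120:290,180:360]
cv2.imwrite("pics/b.png",np.hstack([cv2.resize(a,(400,352)),cv2.resize(b,(373,352))]))
```

```text
[ 0.29266889  0.66741632 -0.21844117]
```

View pics/b.png

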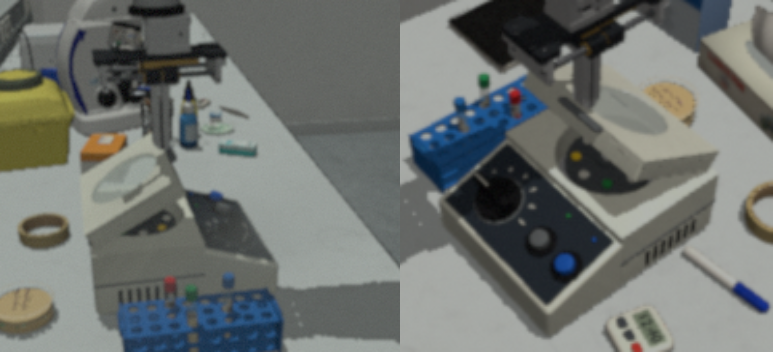

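The fingers show at about (165,150) in the side half, just in front of the lid's front edge, and the lid looks unmoved. I need the lid's angle from its front corners.

Run:
```python
from h import *
from rig import capture
d=dict(np.load("side0.npz")); O=np.array([623.1,4.4,0]);R=Rz(.078)
def at(c,p,y):
    o,dd=ray(c,p);o=R.T@(o-O);dd=R.T@dd; return o+dd*(y-o[1])/dd[1]
for p,y in(((247,145),-102),((265,184),102),((203,163),-102)):
    q=at(d,p,y); print(q.round(0),"angle",np.arctan2(q[2]-108,130-q[0])-.195, "r",np.hypot(q[2]-108,130-q[0]))
f=d["frame"]; c=capture("side")["frame"]
cv2.imwrite("pics/c.png",np.hstack([cv2.resize(x[120:250,190:290],(390,507),interpolation=cv2.INTER_CUBIC) for x in(f,c)]))
```

```text
[  12. -102.  195.] angle 0.4426854968670753 r 146.3223472772729
[  4. 102. 178.] angle 0.3095652971800162 r 143.91787866903525
[ 130. -102.  156.] angle 1.3728077207118408 r 47.92925812019522
```

View pics/c.png

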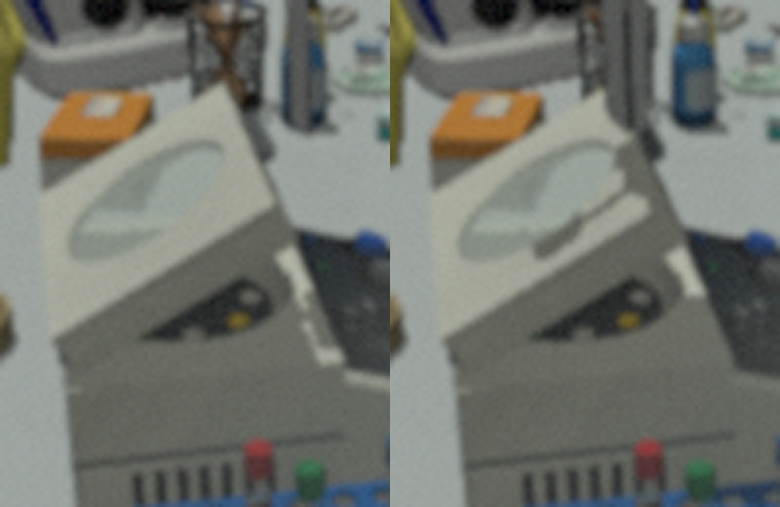

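Run:
```python
from h import *
d=dict(np.load("side0.npz")); O=np.array([623.1,4.4,0]);R=Rz(.078)
def pr(P): p=d["K"]@(d["view"]@np.r_[P,1])[:3]; p=p[:2]/p[2]; return (390+(p[0]-190)*3.9).round(),((p[1]-120)*3.9).round()
print("tcp",pr([640.7,5.1,172.7]),pr([640.7,5.1,212.7]))
for a in(.35,.4,.45,.5,.55,.6):
    P=[]
    for y in(102,0,-102):
        for r,h in((150,28),(150,0)):
            P.append(pr(O+R@[130-r*np.cos(a)+h*np.sin(a),y,108+r*np.sin(a)+h*np.cos(a)]))
    print(a,[tuple(map(int,x)) for x in P])
```

```text
tcp (np.float64(629.0), np.float64(188.0)) (np.float64(627.0), np.float64(126.0))
0.35 [(692, 235), (709, 276), (659, 166), (676, 204), (633, 109), (648, 144)]
0.4 [(684, 225), (704, 266), (653, 156), (671, 194), (627, 100), (644, 135)]
0.45 [(676, 215), (699, 255), (645, 147), (666, 184), (620, 92), (639, 126)]
0.5 [(667, 206), (693, 245), (637, 139), (660, 175), (613, 84), (634, 117)]
0.55 [(658, 197), (686, 235), (629, 130), (654, 165), (605, 76), (628, 109)]
0.6 [(648, 188), (678, 225), (620, 122), (647, 156), (597, 69), (622, 100)]
```

Run:
```python
from rig import *
import cv2,numpy as np
w=capture("wrist")["frame"];b=capture("scene")["frame"][140:250,230:345];s=capture("side")["frame"][120:220,190:290]
cv2.imwrite("pics/d.png",np.vstack([np.hstack([cv2.resize(w[:,100:412],(312,384)),np.zeros((384,10,3),np.uint8),cv2.resize(b,(402,384),interpolation=2)])[:, :720],np.hstack([cv2.resize(s,(210,210)),np.zeros((210,514,3),np.uint8)])[:,:720]])[:600])
```

```text
(no output)
```

View pics/d.png

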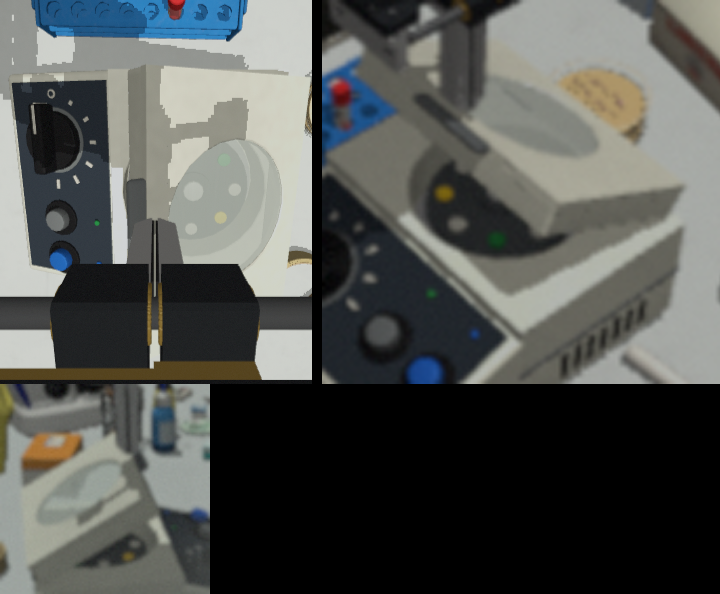

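The fingertips are on the lid's top, just in front of the window (scene half, 470,110). The lid has already come down to about 0.3 rad, so I'll keep pushing.

```bash
python3 -m handwheel '{"motion": [[0,-2,6,0,0,0,1],[0,-2,6,0,0,0,1],[0,-2,6,0,0,0,1],[0,-2,6,0,0,0,1]]}'; python3 -m handwheel '{"motion": [[0,-1,5,0,0,0,1],[0,-1,4,0,0,0,1],[0,0,3,0,0,0,1]]}'
```

```text
clock: 3.2
tool_pos: [632.7, 4.4, 148.6]
eef_rot: [0.679, 0.734, -0.0, -0.0]
wrist_force: [0.1, 0.6, 1.4]
opening: 1.0
finger_force: 0.7
clock: 3.58
tool_pos: [630.9, 4.3, 136.8]
eef_rot: [0.679, 0.734, -0.0, -0.0]
wrist_force: [0.1, -0.2, 1.6]
opening: 0.5
finger_force: 0.6
```

```bash
for i in 1 2 3; do python3 -m handwheel '{"motion": [[0,0,1.5,0,0,0,1],[0,0,0,0,0,0,1]]}' | grep -E "pos|wrist"; done
```

```text
tool_pos: [630.9, 4.3, 135.4]
wrist_force: [-0.3, 0.2, -0.9]
tool_pos: [630.9, 4.3, 134.0]
wrist_force: [-0.0, 0.5, -0.3]
tool_pos: [630.9, 4.3, 132.4]
wrist_force: [0.4, 0.5, -0.2]
```

```bash
for i in 1 2 ; do python3 -m handwheel '{"motion": [[0,0,1.5,0,0,0,1],[0,0,0,0,0,0,1]]}' | grep -E "pos|wrist"; done
python3 - <<'E'
from rig import *
import cv2,numpy as np
w=capture("wrist")["frame"];b=capture("scene")["frame"][140:250,230:345];s=capture("side")["frame"][120:250,180:310]
cv2.imwrite("pics/e.png",np.hstack([cv2.resize(b,(400,400),interpolation=2),cv2.resize(s,(400,400),interpolation=2)]))
E
```

```text
tool_pos: [630.8, 4.3, 130.9]
wrist_force: [-0.2, 0.1, 0.7]
tool_pos: [630.8, 4.3, 129.4]
wrist_force: [0.4, 0.4, 0.8]
```

View pics/e.png

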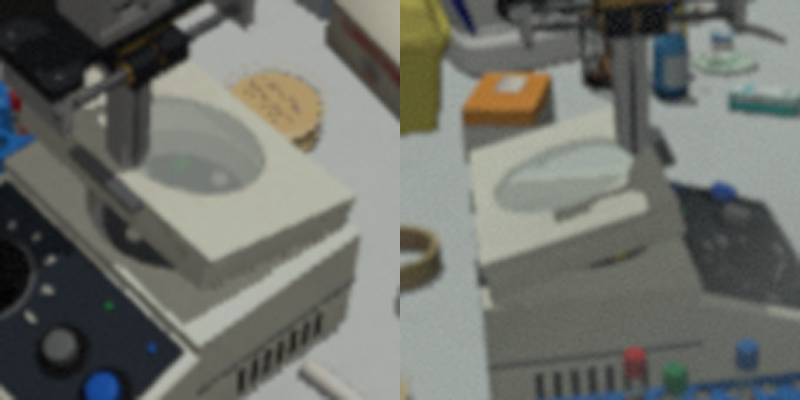

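Run:
```python
from h import *
s,d=[dict(np.load(n+"0.npz")) for n in("scene","side")]
print(tri(s,(267.4,185.4),d,(255.4,170)))
for c in(s,d):
    for z in(129,150,165):
        p=c["K"]@(c["view"]@np.array([630.8,4.3,z,1]))[:3]; print(z,p[:2]/p[2])
```

```text
(array([ 6.31738189e+02, -1.50264355e-01,  1.65439172e+02]), np.float64(1.9688158448722963))
129 [265.58077495 194.86646688]
150 [265.63238871 189.0605897 ]
165 [265.67013186 184.81497651]
129 [256.00285085 184.25007517]
150 [255.75383756 176.42754064]
165 [255.57260793 170.73437078]
```

The lid is about 0.2 rad open. The two-view crossing puts the visible end of the fingers at z≈165 while the TCP is at 129. So the tips are inside the window opening and only dragging its rim. I'll back out and press further forward, on the front strip.

```bash
python3 -m handwheel '{"motion": [[0,2,0,0,0,0,1],[0,0,-15,0,0,0,1],[0,0,-20,0,0,0,1],[0,0,-25,0,0,0,1],[0,0,-15,0,0,0,1],[0,-8,0,0,0,0,1],[0,-8,0,0,0,0,1],[0,0,0,0,0,0,1]]}'
python3 - <<'E'
from rig import *
import cv2,numpy as np
w=capture("wrist")["frame"][60:300,160:400];s=capture("side")["frame"][120:250,180:310]
cv2.imwrite("pics/f.png",np.hstack([cv2.resize(w,(400,400),interpolation=2),cv2.resize(s,(400,400),interpolation=2)]))
c=capture("side");np.savez("side1.npz",**c);np.savez("wrist1.npz",**capture("wrist"))
E
```

```text
clock: 5.98
tool_pos: [616.2, 3.2, 204.0]
eef_rot: [0.679, 0.734, -0.0, -0.0]
wrist_force: [-0.0, 0.2, -0.3]
opening: 0.7
finger_force: 0.0
```

View pics/f.png

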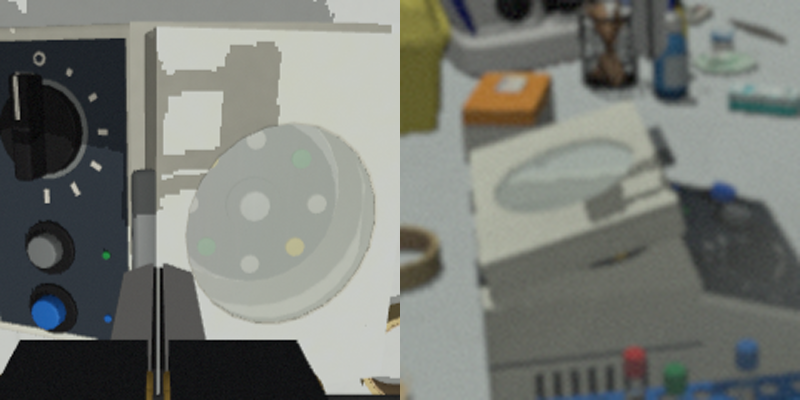

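Run:
```python
from h import *
from rig import read_state
from scipy.spatial.transform import Rotation as Ro
st=read_state(); T=st["tool_pos"]; A=Ro.from_quat(st["eef_rot"]).as_matrix(); print(T)
for n in("wrist1","side1"):
    c=dict(np.load(n+".npz"))
    for y in (-12,0,12):
      for t in(0,20,40):
        p=c["K"]@(c["view"]@np.r_[T+A@[0,y,-t],1])[:3]; print(n,y,t,(p[:2]/p[2]).round(1),end=" ")
      print()
c=dict(np.load("side0.npz"))
for y in(-47,47):
    for t in(0,20,40):
        p=c["K"]@(c["view"]@[549.7+y,0,165.5+t,1])[:3]; print("side0",y,t,(p[:2]/p[2]).round(1))
f=np.load("side1.npz")["frame"][110:190,225:295]; g=np.load("side0.npz")["frame"][90:170,240:325]
cv2.imwrite("pics/g.png",np.hstack([cv2.resize(f,(385,440),interpolation=2),cv2.resize(g,(415,440),interpolation=2)]))
```

```text
[616.95843923   3.22810655 204.25433532]
wrist1 -12 0 [239.3 212.4] wrist1 -12 20 [237.9 221.9] wrist1 -12 40 [236.2 233.3] 
wrist1 0 0 [255.2 212.4] wrist1 0 20 [255.3 221.9] wrist1 0 40 [255.3 233.3] 
wrist1 12 0 [271.2 212.4] wrist1 12 20 [272.7 221.9] wrist1 12 40 [274.5 233.3] 
side1 -12 0 [265.9 154.5] side1 -12 20 [265.8 146.4] side1 -12 40 [265.6 138.2] 
side1 0 0 [260.9 154.9] side1 0 20 [260.7 146.8] side1 0 40 [260.5 138.6] 
side1 12 0 [255.9 155.3] side1 12 20 [255.6 147.3] side1 12 40 [255.4 139. ] 
side0 -47 0 [307.8 166.6]
side0 -47 20 [308.1 159. ]
side0 -47 40 [308.4 151.1]
side0 47 0 [269.5 169. ]
side0 47 20 [269.4 161.3]
side0 47 40 [269.3 153.4]
```

View pics/g.png

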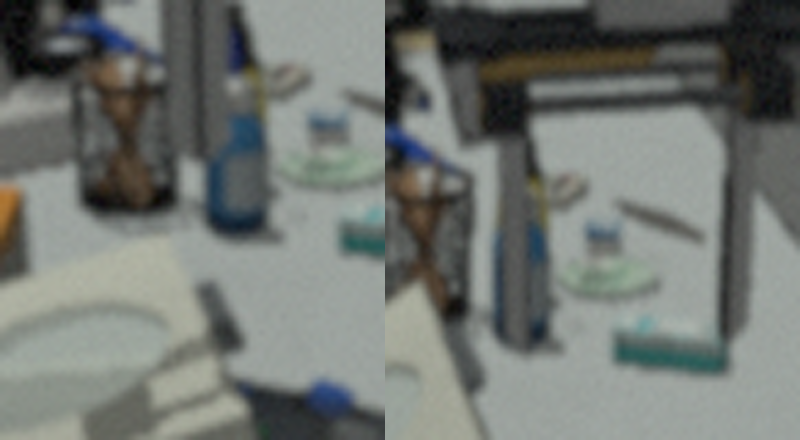

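Both crops show the fingers ending about 38 mm short of the reported TCP (side row 138 against a projected 155). It is the same with the jaws open (153.6 against 169). So the real tips sit about 37 mm behind the reported TCP, and the fingers never went through the window. I'll carry on down with that offset.

```bash
python3 -m handwheel '{"motion": [[0,2,20,0,0,0,1],[0,0,25,0,0,0,1],[0,0,20,0,0,0,1],[0,0,6,0,0,0,1],[0,0,5,0,0,0,1],[0,0,5,0,0,0,1],[0,-1,5,0,0,0,1],[0,0,0,0,0,0,1]]}'; for i in 1 2 3 ; do python3 -m handwheel '{"motion": [[0,-1,4,0,0,0,1],[0,0,2,0,0,0,1]]}' | grep -E "pos|wrist"; done
```

```text
clock: 7.18
tool_pos: [617.8, 3.3, 118.3]
eef_rot: [0.679, 0.734, -0.0, -0.0]
wrist_force: [-0.0, -0.1, 0.1]
opening: 0.5
finger_force: 0.0
tool_pos: [616.8, 3.2, 112.4]
wrist_force: [-1.1, 0.5, 1.4]
tool_pos: [615.8, 3.1, 106.2]
wrist_force: [-0.9, -0.4, 0.7]
tool_pos: [614.8, 3.1, 100.2]
wrist_force: [-1.1, -0.9, 0.8]
```

```bash
for i in 1 2 3 4 5; do python3 -m handwheel '{"motion": [[0,0,1.5,0,0,0,1],[0,0,0,0,0,0,1]]}' | grep -E "pos|wrist"; done
```

```text
tool_pos: [615.0, 3.1, 98.9]
wrist_force: [0.4, -0.5, -0.1]
tool_pos: [615.0, 3.1, 97.4]
wrist_force: [0.5, -0.2, -0.0]
tool_pos: [615.1, 3.1, 96.8]
wrist_force: [-3.4, 0.4, 7.0]
tool_pos: [615.2, 3.1, 96.7]
wrist_force: [-9.8, 0.7, 18.6]
tool_pos: [615.3, 3.1, 96.5]
wrist_force: [-14.0, 0.3, 30.1]
```

Hard stop at TCP z 96.7. The tip offset is therefore about 39 mm, and 96.7 + 39 ≈ 136, the shut height. Next, the selector: lift, tilt to the panel normal, and work out the approach.

```bash
python3 -m handwheel '{"motion": [[0,0,-10,0,0,0,1],[0,0,-30,0,0,0,1],[0,-30,-30,0,0,0,1],[0,-30,0,-0.168,0,0,1],[0,-30,0,-0.167,0,0,1],[0,0,0,0,0,0,1]]}'
cat >> h.py <<'E'
from rig import read_state
from scipy.spatial.transform import Rotation as Ro
YAW=.078; TH=.3351; TIP=39
U=Rz(YAW)@[np.cos(TH),0,np.sin(TH)]; V=Rz(YAW)@[0,1,0]; W=Rz(YAW)@[-np.sin(TH),0,np.cos(TH)]
P=np.c_[U,V,W]; S=np.array([535.4,41.4,75.75]); K=np.array([546.5,-87,75.75])
def delta(base,uvw):
    st=read_state(); A=Ro.from_quat(st["eef_rot"]).as_matrix(); tip=st["tool_pos"]-TIP*A[:,2]
    print("uvw now",(P.T@(tip-base)).round(1),"tool shift",(A.T@(base+P@np.array(uvw,float)-tip)).round(1),
      "turn left",Ro.from_matrix(A.T@np.c_[V,U,-W]).as_rotvec().round(3),"F",(P.T@st["wrist_force"]).round(1),"q",st["q"].round(2))
E
python3 -c "
from h import *
delta(S,(-30,25,60)); delta(S,(-30,25,17))"
```

```text
clock: 9.93
tool_pos: [522.0, -3.5, 155.5]
eef_rot: [0.671, 0.725, 0.117, 0.108]
wrist_force: [1.2, -0.3, 0.7]
opening: 0.1
finger_force: 0.0
uvw now [ 10.9 -43.8 119.9] tool shift [ 68.7 -40.   60.6] turn left [-0.015 -0.001 -0.001] F [ 1.3 -0.4  0.3] q [-0.11  0.04  1.89  0.08  0.9  -0.23]
uvw now [ 10.9 -43.8 119.9] tool shift [ 68.6 -39.4 103.6] turn left [-0.015 -0.001 -0.001] F [ 1.3 -0.4  0.3] q [-0.11  0.04  1.89  0.08  0.9  -0.23]
```

```bash
python3 -m handwheel '{"motion": [[23,-13,15,-0.015,0,0,1],[23,-13,15,0,0,0,1],[23,-14,20,0,0,0,1],[0,0,20,0,0,0,1],[0,0,20,0,0,0,1],[0,0,13,0,0,0,1],[0,0,0,0,0,0,1]]}'
python3 -c "
from h import *
delta(S,(-20,25,17))"
```

```text
clock: 10.8
tool_pos: [518.9, 64.7, 47.7]
eef_rot: [0.669, 0.724, 0.123, 0.114]
wrist_force: [-0.3, 0.4, -0.0]
opening: 0.3
finger_force: 0.0
uvw now [-23.2  24.5  17.3] tool shift [0.5 3.2 0.3] turn left [ 0.002 -0.     0.   ] F [-0.2  0.4  0.1] q [ 0.05  0.19  2.01  0.02  0.6  -0.04]
```

```bash
for i in 1 2 3 4; do python3 -m handwheel '{"motion": [[0,1.5,0,0,0,0,1],[0,0,0,0,0,0,1]]}' >/dev/null; python3 -c "
from h import *
delta(S,(-19.5,25,17))"; done
```

```text
uvw now [-21.2  24.6  18.5] tool shift [0.4 1.7 1.5] turn left [ 0.005 -0.     0.   ] F [-0.2  0.4  0. ] q [ 0.05  0.19  2.01  0.02  0.6  -0.04]
uvw now [-20.   24.6  18.1] tool shift [0.4 0.5 1.1] turn left [ 0.004 -0.     0.   ] F [-0.4 -0.5 -0.2] q [ 0.05  0.2   2.    0.02  0.61 -0.04]
uvw now [-18.7  24.6  17.9] tool shift [ 0.4 -0.8  0.9] turn left [ 0.004 -0.     0.   ] F [-0.7  0.6  0.2] q [ 0.05  0.2   2.    0.02  0.61 -0.04]
uvw now [-17.3  24.6  17.8] tool shift [ 0.4 -2.2  0.8] turn left [ 0.003 -0.     0.   ] F [-0.9 -0.5 -0. ] q [ 0.05  0.2   1.99  0.02  0.61 -0.04]
```

```bash
for i in 1 2 3; do python3 -m handwheel '{"motion": [[2.1,3.4,0,0,0,0.131,1],[0,0,0,0,0,0,1]]}' >/dev/null; python3 -c "
from h import *
delta(S,(-19.5,25,17))"; done
```

```text
uvw now [-14.2  26.8  17.7] tool shift [-2.4 -5.   0.7] turn left [ 0.003 -0.001 -0.13 ] F [-3.7 -0.3  0.5] q [0.05 0.21 1.98 0.01 0.61 0.09]
uvw now [-10.   28.3  18. ] tool shift [-5.7 -8.3  0.9] turn left [ 0.004 -0.001 -0.259] F [-0.3 -0.2 -0.2] q [0.06 0.21 1.97 0.01 0.62 0.23]
uvw now [-6.2 29.4 18. ] tool shift [ -9.1 -10.6   0.9] turn left [ 0.004 -0.001 -0.388] F [0.3 0.3 0.5] q [0.06 0.22 1.96 0.01 0.62 0.36]
```

```bash
for i in 1 2 3 4 5 6 7 8; do python3 -m handwheel '{"motion": [[2.1,3.4,0,0,0,0.131,1],[0,0,0,0,0,0,1]]}' >/dev/null; python3 -c "
from h import *
delta(S,(-19.5,25,17))" | sed 's/tool shift.*turn/turn/'; done
```

```text
uvw now [-2.5 30.1 17.9] turn left [ 0.003 -0.001 -0.519] F [-0.2  0.6 -0. ] q [0.06 0.22 1.95 0.01 0.63 0.5 ]
uvw now [ 1.1 30.3 17.8] turn left [ 0.003 -0.002 -0.649] F [-2.2  1.6  1.6] q [0.06 0.23 1.94 0.01 0.63 0.63]
uvw now [ 5.6 29.7 18. ] turn left [ 0.004 -0.002 -0.78 ] F [0.3 0.7 0.5] q [0.06 0.23 1.93 0.01 0.64 0.76]
uvw now [ 9.4 28.8 18. ] turn left [ 0.004 -0.002 -0.911] F [-0.1  0.4 -0.3] q [0.06 0.24 1.92 0.01 0.64 0.88]
uvw now [12.9 27.5 18. ] turn left [ 0.003 -0.002 -1.042] F [-0.3  0.5 -0.2] q [0.06 0.24 1.91 0.01 0.65 1.01]
uvw now [16.3 25.8 17.9] turn left [ 0.002 -0.002 -1.173] F [-0.7  2.9  0.4] q [0.05 0.25 1.9  0.01 0.65 1.14]
uvw now [19.9 23.2 18. ] turn left [ 0.003 -0.003 -1.304] F [-0.5 -0.3  0.6] q [0.05 0.25 1.89 0.02 0.66 1.26]
uvw now [22.8 20.4 18.1] turn left [ 0.003 -0.003 -1.435] F [-0.9 -0.2  0.1] q [0.04 0.25 1.89 0.02 0.66 1.39]
```

```bash
for i in 1 2 3; do python3 -m handwheel '{"motion": [[2.1,3.4,0,0,0,0.131,1],[0,0,0,0,0,0,1]]}' >/dev/null; python3 -c "
from h import *
delta(S,(-19.5,25,17))" | sed 's/tool shift.*turn/turn/'; done
```

```text
uvw now [25.  17.5 17.9] turn left [ 0.002 -0.003 -1.566] F [-0.2  1.5  0.7] q [0.04 0.26 1.88 0.02 0.67 1.51]
uvw now [27.2 14.3 18. ] turn left [ 0.002 -0.003 -1.697] F [0.4 4.2 1. ] q [0.03 0.26 1.87 0.03 0.67 1.63]
uvw now [29.1 10.3 18.1] turn left [ 0.003 -0.004 -1.828] F [0.1 0.4 0.3] q [0.02 0.26 1.87 0.03 0.67 1.75]
```

Four snaps were felt, so the selector should be at step four. Backing off, lifting, turning back, then checking from the pictures numerically.

```bash
python3 -m handwheel '{"motion": [[0,-6,0,0,0,0,1],[0,0,-25,0,0,0,1],[0,0,-40,0,0,0,1],[0,0,-35,0,0,-0.183,1],[0,0,0,0,0,-0.183,1],[0,0,0,0,0,-0.183,1],[0,0,0,0,0,-0.183,1],[0,0,0,0,0,-0.183,1]]}'
python3 -m handwheel '{"motion": [[0,0,0,0,0,-0.183,1],[0,0,0,0,0,-0.183,1],[0,0,0,0,0,-0.183,1],[0,0,0,0,0,-0.183,1],[0,0,0,0,0,-0.18,1],[0,0,0,0,0,0,1]]}' >/dev/null
python3 - <<'E'
from h import *
from rig import capture
delta(K,(0,0,35)); 
for n in("wrist","scene"):
    c=capture(n); g=c["frame"].min(2); pt=S+30*W
    q=c["K"]@(c["view"]@np.r_[pt,1])[:3]; q=q[:2]/q[2]; print(n,q)
    for m in blobs(g>105,8,250):
        o,d=ray(c,m[0]); X=o+d*((pt-o)@W)/(d@W); e=P.T@(X-pt); 
        o2=o+d*((S-o)@W)/(d@W); e2=P.T@(o2-S)
        if np.hypot(e[0],e[1])<62: print(m,"top-plane r",np.hypot(e[0],e[1]).round(1),"ang",np.degrees(np.arctan2(e[0],e[1])).round(), "panel r",np.hypot(e2[0],e2[1]).round(1),np.degrees(np.arctan2(e2[0],e2[1])).round())
# lid check: front lid in side view
s=capture("side"); np.savez("side2.npz",**s)
O=np.array([623.1,4.4,0]);R=Rz(.078)
for a in(0,.05,.1,.2):
    L=[]
    for y in(102,-102):
        X=O+R@[130-150*np.cos(a)+28*np.sin(a),y,108+150*np.sin(a)+28*np.cos(a)]; p=s["K"]@(s["view"]@np.r_[X,1])[:3]; L.append((p[:2]/p[2]).round(1).tolist())
    print("lid",a,L)
g=cv2.cvtColor(s["frame"],cv2.COLOR_BGR2GRAY)
print(g[150:230:2,262].tolist())
print("rows140.. col 255",g[140:200:2,255].tolist())
E
```

```text
clock: 16.3
tool_pos: [536.8, 58.0, 160.4]
eef_rot: [0.919, 0.357, 0.161, 0.048]
wrist_force: [-0.9, 0.5, -0.2]
opening: 0.5
finger_force: 0.0
uvw now [ 29.2 145.3 118.4] tool shift [-145.4  -28.8   83.3] turn left [ 0.004 -0.    -0.005] F [-0.3  0.3 -0. ] q [ 0.03  0.07  1.85  0.02  0.88 -0.05]
wrist [221.91174434 211.95562981]
([224.3, 158.4], [220, 154, 9, 9, 44]) top-plane r 49.8 ang 4.0 panel r 45.0 1.0
([246.1, 166.7], [244, 164, 5, 6, 19]) top-plane r 48.0 ang 28.0 panel r 42.8 31.0
([245.7, 187.4], [219, 172, 39, 42, 168]) top-plane r 32.2 ang 44.0 panel r 26.5 54.0
([262.6, 182.0], [260, 180, 6, 5, 23]) top-plane r 46.9 ang 53.0 panel r 43.7 61.0
([268.5, 202.5], [266, 201, 6, 4, 24]) top-plane r 43.8 ang 78.0 panel r 44.4 91.0
([235.4, 218.6], [231, 215, 11, 8, 36]) top-plane r 13.9 ang 118.0 panel r 20.4 150.0
([226.5, 244.0], [225, 240, 4, 9, 36]) top-plane r 32.3 ang 174.0 panel r 46.0 180.0
scene [222.72921437 210.78239044]
([223.4, 194.8], [214, 187, 20, 17, 43]) top-plane r 46.3 ang 41.0 panel r 66.0 31.0
lid 0 [[276.0, 199.9], [259.8, 164.9]]
lid 0.05 [[275.3, 197.0], [259.2, 162.4]]
lid 0.1 [[274.4, 194.1], [258.4, 159.9]]
lid 0.2 [[272.1, 188.4], [256.4, 155.0]]
[95, 143, 160, 161, 160, 157, 158, 157, 159, 161, 169, 169, 170, 168, 167, 171, 165, 163, 166, 161, 164, 167, 165, 167, 165, 138, 96, 102, 104, 100, 100, 106, 104, 103, 105, 101, 100, 99, 102, 100]
rows140.. col 255 [60, 67, 29, 28, 86, 130, 142, 160, 160, 159, 159, 159, 165, 172, 173, 172, 173, 172, 156, 139, 142, 143, 141, 139, 147, 159, 164, 165, 163, 165]
```

Run:
```python
from h import *
s=dict(np.load("side2.npz")); O=np.array([623.1,4.4,0]);R=Rz(.078); g=cv2.cvtColor(s["frame"],cv2.COLOR_BGR2GRAY)
for a in(0,.05,.1):
    L=[]
    for r in(150,10):
        X=O+R@[130-r*np.cos(a)+28*np.sin(a),102,108+r*np.sin(a)+28*np.cos(a)]; p=s["K"]@(s["view"]@np.r_[X,1])[:3]; L.append(p[:2]/p[2])
    f=lambda x: L[0][1]+(x-L[0][0])*(L[1][1]-L[0][1])/(L[1][0]-L[0][0]); print(a,[round(f(x),1) for x in(220,240,262,272)])
for x in(220,240,262,272):
    col=g[185:240,x].astype(int); i=np.argmin(col[3:]-col[:-3]); print(x,185+i+1.5)
```

```text
0 [np.float64(205.9), np.float64(203.8), np.float64(201.4), np.float64(200.4)]
0.05 [np.float64(205.3), np.float64(202.3), np.float64(199.0), np.float64(197.5)]
0.1 [np.float64(204.7), np.float64(200.8), np.float64(196.5), np.float64(194.6)]
220 204.5
240 202.5
262 200.5
272 199.5
```

```bash
python3 -m handwheel '{"motion": [[-36,-7,0,0.004,0,-0.005,1],[-36,-7,0,0,0,0,1],[-36,-7,0,0,0,0,1],[-37,-8,0,0,0,0,1],[0,0,20,0,0,0,1],[0,0,30,0,0,0,1],[0,0,25,0,0,0,1],[0,0,0,0,0,0,1]]}'; python3 -c "
from h import *
delta(K,(0,0,14))"
```

```text
clock: 18.2
tool_pos: [544.3, -86.7, 78.3]
eef_rot: [0.671, 0.723, 0.122, 0.111]
wrist_force: [-0.2, 0.5, 0.6]
opening: 0.5
finger_force: 0.0
uvw now [-1.1  0.4 42.1] tool shift [-0.5  1.2 28.1] turn left [-0.003 -0.002 -0.003] F [0.  0.5 0.6] q [-0.29  0.21  1.9   0.18  0.73 -0.48]
```

The lid edge matches the shut line and the pointer reads about 118°. Pressing the blue key.

```bash
python3 -m handwheel '{"motion": [[0,1,12,0,0,0,1],[0,0,10,0,0,0,1],[0,0,0,0,0,0,1]]}'>/dev/null; for i in 1 2 3 4 5 6 7 8; do python3 -m handwheel '{"motion": [[0,0,1.5,0,0,0,1],[0,0,0,0,0,0,1]]}' >/dev/null; python3 -c "
from h import *
delta(K,(0,0,8))" | sed 's/tool shift.*turn/turn/'; done
```

```text
uvw now [ 1.   0.1 20. ] turn left [-0.    -0.    -0.002] F [-0.4 -0.1 -0.3] q [-0.29  0.26  1.89  0.19  0.68 -0.49]
uvw now [ 0.9  0.1 18.3] turn left [-0.    -0.    -0.002] F [-0.3  0.1  0.1] q [-0.28  0.26  1.89  0.19  0.68 -0.49]
uvw now [ 0.8  0.1 16.7] turn left [-0.001 -0.001 -0.002] F [ 1.  -0.   0.2] q [-0.28  0.27  1.89  0.19  0.68 -0.49]
uvw now [ 0.8  0.1 15.2] turn left [-0.001 -0.001 -0.002] F [-0.1  0.3  0.2] q [-0.28  0.27  1.89  0.19  0.67 -0.49]
uvw now [ 1.   0.1 13.8] turn left [-0.    -0.    -0.002] F [-1.4  1.6  1.4] q [-0.28  0.27  1.89  0.19  0.67 -0.49]
uvw now [ 1.   0.1 12.3] turn left [-0.    -0.    -0.002] F [-0.2 -0.6  2.1] q [-0.28  0.28  1.89  0.19  0.67 -0.49]
uvw now [ 1.   0.1 10.8] turn left [-0.    -0.    -0.002] F [0.5 0.2 1.7] q [-0.28  0.28  1.89  0.19  0.66 -0.49]
uvw now [1.  0.1 9.3] turn left [-0.    -0.    -0.002] F [0.8 0.1 4.2] q [-0.28  0.28  1.89  0.19  0.66 -0.49]
```

```bash
for i in 1 2 3; do python3 -m handwheel '{"motion": [[0,0,1.2,0,0,0,1],[0,0,0,0,0,0,1],[0,0,0,0,0,0,1]]}' >/dev/null; python3 -c "
from h import *
delta(K,(0,0,8))" | sed 's/tool shift.*turn/turn/'; done
```

```text
uvw now [1.  0.1 8.1] turn left [-0.    -0.    -0.002] F [1.  0.9 5.3] q [-0.28  0.29  1.89  0.19  0.66 -0.49]
uvw now [1.1 0.1 7.6] turn left [-0.    -0.    -0.002] F [-4.3  1.2 19.7] q [-0.28  0.29  1.89  0.19  0.66 -0.49]
uvw now [1.2 0.1 7.2] turn left [ 0.    -0.    -0.001] F [-11.1   2.8  36.6] q [-0.28  0.29  1.89  0.19  0.66 -0.49]
```

```bash
python3 -m handwheel '{"motion": [[0,0,-1.2,0,0,0,1],[0,0,0,0,0,0,1],[0,0,0,0,0,0,1],[0,0,0,0,0,0,1]]}'; python3 -c "
from h import *
delta(K,(0,0,8))
from rig import job_done
print(job_done())"
```

```text
clock: 22.2
tool_pos: [557.8, -86.0, 46.5]
eef_rot: [0.67, 0.723, 0.123, 0.113]
wrist_force: [-10.8, 0.3, 17.4]
opening: -0.0
finger_force: 9.5
uvw now [1.1 0.1 7.6] tool shift [-0.1 -1.1 -0.4] turn left [-0.    -0.    -0.002] F [-4.4  1.1 20. ] q [-0.28  0.29  1.89  0.19  0.66 -0.49]
the job is handed in; nothing more can be done
None
```

The job is handed in at 22.2 s: the lid is shut, the selector is at step four (pointer measured at about 118°), and the blue key is held against its stop at about 20 N; the grey key wasn't touched, and no verdict came back.

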